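# Lay the tripod levers in the push dispenser

## Task

Lay both tripod levers flat in the white push dispenser, one on top of the other along its length, both with the round eye towards the dispenser's tall end plate. After laying each one, press it down on the sprung platform until its top is level with the rim, the first before you bring the second, then let go; leave the other things on the shelf where they are.

Things in the scene. Friction and masses are not known exactly. Their poses are not given: they have to be found in the camera images.
- lever_a: flat bare-aluminium tripod lever, 160 long, 24 wide, 12 thick throughout (mm), black inlay in its plain end, round eye 36 mm across at the other end; about 100 to 180 g. Origin: middle of its length, width and thickness (balances about there). x runs along it towards the eye (ends at +-80 mm), z is normal to its flat face. Starts on the sloping rest rest_a, eye end up
- lever_b: flat bare-aluminium tripod lever, 160 long, 24 wide, 12 thick throughout (mm), black inlay in its plain end, round eye 36 mm across at the other end; about 100 to 180 g. Origin: middle of its length, width and thickness (balances about there). x runs along it towards the eye (ends at +-80 mm), z is normal to its flat face. Starts on the sloping rest rest_b, eye end down
- lever_a_eye (a point): centre of lever_a's round eye, 62 mm from the lever's origin along its +x, mid-thickness
- lever_b_eye (a point): centre of lever_b's round eye, 62 mm from the lever's origin along its +x, mid-thickness
- rest_a: fixed grey plastic sloping rest on a 150 x 60 mm base. Origin: centre of its underside; its slope rises towards its own +x at 40 degrees from level. The lever lies flat on a spine only 14 mm wide, its middle 72 mm above the shelf; a stop holds its lower end, and lugs 36 mm up and down the slope from its middle stand 2.5 mm beside it, 8 mm above the spine
- rest_b: fixed grey plastic sloping rest on a 150 x 60 mm base. Origin: centre of its underside; its slope rises towards its own +x at 40 degrees from level. The lever lies flat on a spine only 14 mm wide, its middle 72 mm above the shelf; a stop holds its lower end, and lugs 36 mm up and down the slope from its middle stand 2.5 mm beside it, 8 mm above the spine
- dispenser: fixed white plastic push dispenser, 190 x 64 mm. Origin: centre of its underside on the shelf; x is its long axis, towards the tall end plate (110 mm high), z up. All other walls end at the rim, 75 mm high. Inside 172 x 50 mm. The side walls reach the rim only within 40 mm of each end; for 51 mm either side of the middle they are 31 mm high, so fingers can pass beside a lever
- dispenser_mouth (a point): centre of the dispenser's mouth, at rim height, axes as the dispenser's. The grey platform starts 2 to 10 mm below it (differs each time, not reported), 46 mm wide at its ends, 20 mm along the middle 106 mm. Sprung and braked: sinks when pushed with about 6 to 9 N, stays there, does not sink under the levers' weight nor rise; 45 mm travel. A level lever has its middle 6 mm below this point
- tripod_head: black and aluminium tripod ball head, 60 mm across, 92 mm high, locking lever on one side; loose. Origin: centre of its underside. Leave alone.
- dome: loose clear glass paperweight dome, 76 mm across, 42 mm high. Origin: centre of its underside. Leave alone.
- viewer: loose compact plastic slide viewer, 85 x 90 x 45 mm. Origin: centre of its underside. Leave alone.
- canisters: loose wooden strip with four grey film canisters in a row, 172 x 42 mm, 56 mm high. Origin: centre of its underside. Leave alone.
Mind the look-alikes: they are no part of the job. Leave any pink or yellow look-alike of the lever_b alone.

How it is judged:
By the outcome, as a careful person would: the job done as asked, in the order asked, and still so for the second after the job is handed in, with the robot touching nothing.
It also fails if it takes over 72 s, if anything falls off the work surface, if the arm or the gripper's body presses on something with over 40 N, if the wrist force passes 120 N, or if a joint passes its speed limit or range.

## Robot

A 7-joint arm with a two-finger parallel gripper is mounted at the origin on the work surface. World frame = base frame: x ahead of the robot, y to its left, z up, the work surface at z = 0. Lengths are in m, angles in rad, forces in N, time in s.
With the tool pointing down it reaches from about 0.4 to 0.85 m from the base axis. Payload 4.5 kg.
Tool frame: the origin (TCP) lies at the very end of the fingers, on their centre line; the grasp point (between the pads) lies 19 mm behind it (r.grip_point_offset is the distance from the TCP to the grasp point, in m); y points along the fingers, x is the direction in which the jaws open and shut, and the axes are right-handed (so a half turn about y gives the same grasp; the last joint's range is limited). The gripper opens to 88 mm and grips with 3 to 60 N. Pads are 18 mm wide; open, the fingers measure 123 mm over their backs; the gripper's body (75 mm by 187 mm) begins 45 mm behind the grasp point.
Start: joints at [1.147, 0.689, -0.195, 1.565, 0.157, 0.902, -0.215], TCP at [0.276, -0.561, 0.239] pointing down, gripper open.
Joint ranges: [-3.01, 3.01], [-0.46, 2.08], [-1.47, 1.51], [0.13, 2.56], [-1, 4.14], [0.04, 2.09], [-2.66, 2.66]. Speed limits (rad/s): [2.57, 2.57, 3.14, 3.14, 3.14, 3.14, 3.14].

## Interface

Orientations are given as a unit quaternion [x, y, z, w].
In Python, from plant import get_state, snapshot, camera_params, job, r gives the robot as it stands.
- The arm moves only by the tool carry_out, never from a script. Its arguments are lists of equal length, an entry for each row: "offset": the shift along the world's x, y, z in m, a list of three; "twist": the turn about the world's z in degrees. In form: {"offset": [[tx, ty, tz], ...], "twist": [twist, ...]}. A call has 1 to 8 rows; each row shifts and turns the commanded pose from where the row before left it; what a row does not reach is not made up. A row lasts 1/8 s, in which the tool goes at most 62.5 mm and 10.7 degrees, less where a joint would pass 70% of its speed; a pose out of reach is approached as far as the arm can. A call with a gripper value outside its range is refused whole. "grip" is the finger opening in m, from 0 to 0.0881, set as the call begins (left out, the last holds). The fingers move at their own pace and stop on an object; "newtons" is the grip in N (left out, the last holds). Time passes only in rows, so rows that do not move let the fingers close. It gives the time, the measured TCP pose, the force and the opening at its end, in the units of the state.
- get_state(): the state, without advancing time (a new reading comes with each control period).
- snapshot(name): name is "side" or "top"; returns the picture (400x640x3 uint8, red, green, blue); there is no depth.
- camera_params(name): a dict with "camera_matrix" (3x3 intrinsics, pixels), "dist_coeffs" ([k1, k2, p1, p2, k3] as OpenCV has them; the pictures are not rectified), "eye" and "orientation" of the camera in the world. Camera axes: x right, y up, looking along -z (the intrinsics and any distortion apply to the point x, -y, -z); pixel columns grow to the right and rows downward; lengths in m; the calibration is good to about 2 mm. A picture is of the moment at which its call begins. camera_params takes no time and is no camera call.
- job.finish_job(): hands the job in, once; it reports no verdict.
The state is a dict: "clock": time; "q": joint angles; "qd": joint speeds; "joint_torque": joint torques, N m; "tool_pos": TCP position; "eef_rot": TCP orientation; "contact_force": force on the tool from outside, world axes, zero at the start; "moment": the same for the moment, N m; "opening": opening from 0.0 (shut) to 1.0 (fully open).
Only numpy, scipy, OpenCV 4.12 (cv2) and the standard library are available. Lean on these libraries where they do the work, as an engineer would, in place of code of your own. Each camera call takes 0.05 s, during which the arm holds its last target. There are 200 camera calls.

## Working session

There is one attempt and no reset: what is moved stays moved. The work goes in short steps, Python scripts to look and compute and a tool call to move; the robot and the scene stay as the last step left them, time stands still between calls to the robot, and variables do not carry over. Pictures are saved under pics/ and viewed, about 8 in all and at most 12, crops included, and the job is handed in when it is done.

Besides the shell and the picture viewer there is one more tool, called after ">>>" by a JSON object that holds its "name" and its "arguments". carry_out: Moves the arm, as the interface text tells. Its arguments: {"type":"object","properties":{"offset":{"type":"array"},"twist":{"type":"array"},"grip":{"type":"number"},"newtons":{"type":"number"}},"required":["offset","twist"]}

```bash
ls; mkdir -p pics
python3 - <<'E'
from plant import *
import cv2
s=get_state(); print({k:s[k] for k in('clock','tool_pos','eef_rot','opening','contact_force')})
for n in('top','side'):
    c=camera_params(n); print(n,c)
    cv2.imwrite(f'pics/{n}0.png',snapshot(n)[:,:,::-1])
E
```

```text
pics
{'clock': 0.0, 'tool_pos': array([ 0.27590074, -0.56012934,  0.2379165 ]), 'eef_rot': array([-0.60012518,  0.37405176, -0.37293624,  0.60071092]), 'opening': 0.9980845676612295, 'contact_force': array([-0.0302176 , -0.17625503, -1.2972336 ])}
top {'camera_matrix': array([[483.98026469,   0.        , 314.1489006 ],
       [  0.        , 483.98026469, 198.3489043 ],
       [  0.        ,   0.        ,   1.        ]]), 'dist_coeffs': array([-0.04452651,  0.        ,  0.        ,  0.        ,  0.        ]), 'eye': array([0.46338629, 0.13876459, 1.44361156]), 'orientation': array([-0.01574191,  0.0214464 ,  0.71683941, -0.69673058])}
side {'camera_matrix': array([[412.18567686,   0.        , 315.44274632],
       [  0.        , 412.18567686, 199.64297976],
       [  0.        ,   0.        ,   1.        ]]), 'dist_coeffs': array([0.00326819, 0.        , 0.        , 0.        , 0.        ]), 'eye': array([0.23595049, 0.78146602, 0.85019073]), 'orientation': array([-0.08926927,  0.36744888,  0.89970327, -0.21805123])}
```

View pics/top0.png

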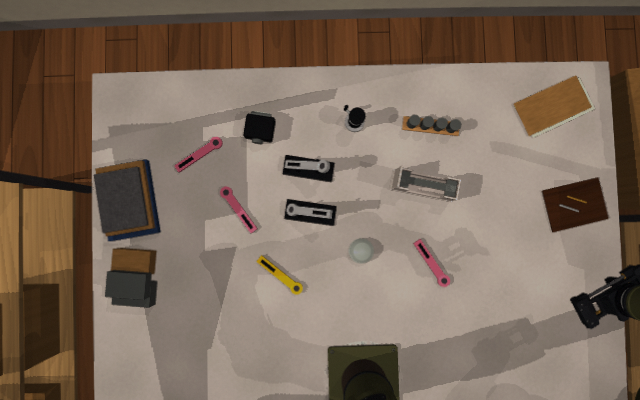

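View pics/side0.png

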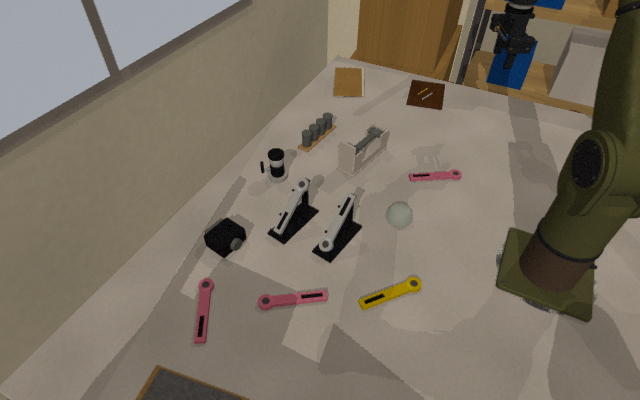

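The top view shows two aluminium levers on black rests, at (310,167) and (310,212). The dispenser is at (427,184). The pink and yellow levers lying flat are look-alikes. In the side view the far rest has its eye up, which fits lever_a, and the near one has its eye down, which fits lever_b. I'll confirm with an enlarged crop.

```bash
cat > h.py <<'E'
import numpy as np, cv2
from plant import *
from scipy.spatial.transform import Rotation as R
F=np.diag([1.,-1,-1])
def cam(n):
    c=camera_params(n); M=F@R.from_quat(c['orientation']).as_matrix().T
    return c['camera_matrix'],c['dist_coeffs'],M,-M@c['eye'],c['eye']
def proj(n,P):
    K,d,M,t,_=cam(n); return cv2.projectPoints(np.atleast_2d(np.array(P,float)),cv2.Rodrigues(M)[0],t,K,d)[0][:,0]
def ray(n,uv,z):
    K,d,M,t,e=cam(n); p=cv2.undistortPoints(np.array(uv,float).reshape(-1,1,2),K,d)[:,0]
    v=np.c_[p,np.ones(len(p))]@M; return e+v*((z-e[2])/v[:,2])[:,None]
def crop(im,u,v,w,h,s): return cv2.resize(im[v:v+h,u:u+w],None,fx=s,fy=s,interpolation=cv2.INTER_CUBIC)
E
python3 - <<'E'
from h import *
t=cv2.imread('pics/top0.png'); s=cv2.imread('pics/side0.png')
a=crop(t,275,145,200,90,4); b=crop(s,260,115,160,150,4)
cv2.imwrite('pics/ct.png',a); cv2.imwrite('pics/cs.png',b)
print(ray('top',[[310,167],[310,212]],.072), ray('top',[[427,184]],.075))
E
```

```text
[[0.62514152 0.13591319 0.072     ]
 [0.49704459 0.13952346 0.072     ]] [[ 0.56710399 -0.19578638  0.075     ]]
```

View pics/ct.png

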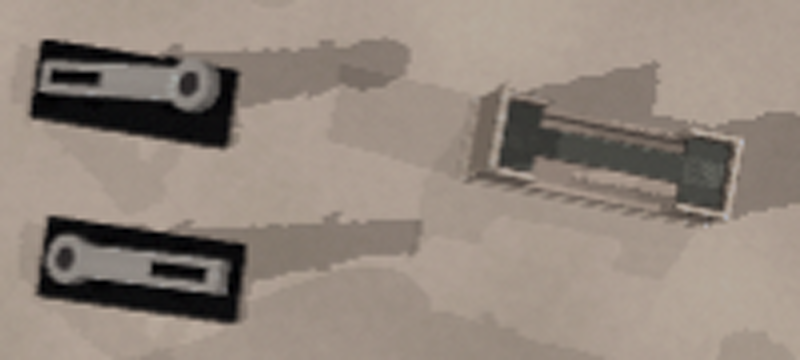

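View pics/cs.png

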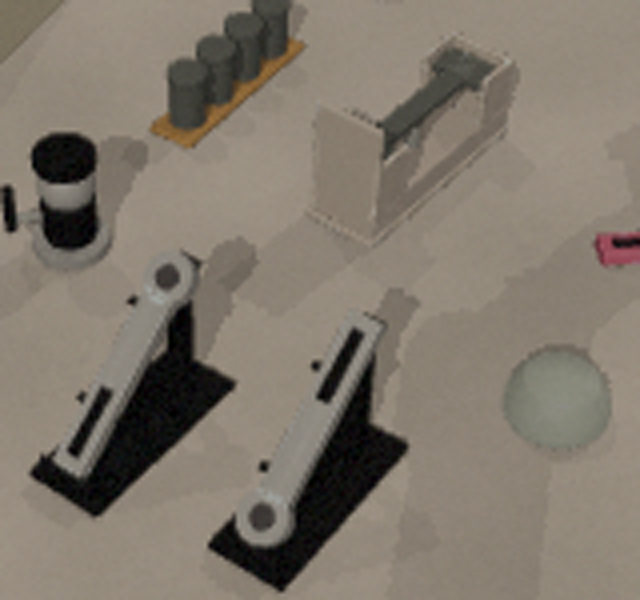

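The crops confirm it: lever_a is the far one (eye hole at crop (190,84), higher end) and lever_b the near one (eye hole at (66,258), lower end). The dispenser's tall plate is at its left end, which is +y. I'll fit the poses from these points and check them with an overlay.

```bash
cat > fit.py <<'E'
from h import *
from scipy.optimize import least_squares
T=lambda c:(275+(c[0]+.5)/4-.5,145+(c[1]+.5)/4-.5); S=lambda c:(260+(c[0]+.5)/4-.5,115+(c[1]+.5)/4-.5)
c4,s4=np.cos(np.radians(40)),np.sin(np.radians(40))
def W(p,L):  # yaw frame
    c,s=np.cos(p[2]),np.sin(p[2]); L=np.atleast_2d(L); return np.c_[p[0]+c*L[:,0]-s*L[:,1],p[1]+s*L[:,0]+c*L[:,1],L[:,2]]
def lev(u,v,n): # along slope up, across, normal
    return [u*c4-n*s4, v, .072+u*s4+n*c4]
def fit(obs,p0):
    f=lambda p:np.concatenate([(proj(n,W(p,L))[0]-uv) for n,L,uv in obs])
    r=least_squares(f,p0,loss='soft_l1'); return r.x,f(r.x).reshape(-1,2)
a=[('top',lev(.062,0,.006),T((190,84))),('top',lev(-.08,0,.006),T((40,78))),('side',lev(.062,0,.006),S((167,277))),('side',lev(-.08,0,.006),S((75,467)))]
b=[('top',lev(-.062,0,.006),T((66,258))),('top',lev(.08,0,.006),T((226,276))),('side',lev(-.062,0,.006),S((262,517))),('side',lev(.08,0,.006),S((368,320)))]
d=[('side',[.095,-.032,.11],S((317,103))),('side',[.095,.032,.11],S((385,128))),('side',[.095,-.032,0],S((309,213))),('side',[.095,.032,0],S((373,246))),
('side',[-.095,.032,.075],S((518,63))),('side',[-.095,-.032,.075],S((458,34))),('top',[-.095,-.032,.075],T((743,138))),('top',[-.095,.032,.075],T((731,218)))]
# sign of v: dispenser +y is left of +x(tall, ~+y world) => -x world = nearer robot
res={}
for k,o,p0 in(('a',a,(.625,.136,-1.6)),('b',b,(.497,.139,-1.6)),('d',d,(.567,-.196,1.4))):
    p,e=fit(o,p0); res[k]=p; print(k,p.round(4),np.degrees(p[2]).round(1)); print(e.round(1).tolist())
def draw(im,n,P,col): 
    q=proj(n,P); 
    q=np.round(((q-off[n]+.5)*4-.5)).astype(int); cv2.polylines(im,[q.reshape(-1,1,2)],True,col,1)
if __name__=='__main__':
    off={'top':np.array([275,145]),'side':np.array([260,115])}
    out=[]
    for n,f in(('top','ct'),('side','cs')):
        im=cv2.imread(f'pics/{f}.png')
        for k in'ab':
            s=1 if k=='a' else -1
            draw(im,n,W(res[k],[lev(u,v,.006) for u,v in((-.08,-.012),(.08,-.012),(.08,.012),(-.08,.012))]),(0,0,255))
            draw(im,n,W(res[k],[lev(s*.062+.018*np.cos(t),.018*np.sin(t),.006) for t in np.linspace(0,6.28,24)]),(0,255,0))
            draw(im,n,W(res[k],[[u,v,0] for u,v in((-.075,-.03),(.075,-.03),(.075,.03),(-.075,.03))]),(255,0,255))
        for h,x0,x1 in((.075,-.095,.095),(0,-.095,.095),(.11,.0861,.095)):
            draw(im,n,W(res['d'],[[x0,-.032,h],[x1,-.032,h],[x1,.032,h],[x0,.032,h]]),(0,0,255) if h else (255,0,0))
        out.append(im)
    w=800; out[1]=out[1][:420]; out=[cv2.resize(out[0],None,fx=.75,fy=.75),out[1]]
    im=np.zeros((out[0].shape[0]+out[1].shape[0]//1,w,3),np.uint8)[:600*2]
    h0=out[0].shape[0]; im[:h0,:out[0].shape[1]]=out[0]; s=cv2.resize(out[1],None,fx=.78,fy=.78); im[h0:h0+s.shape[0],:s.shape[1]]=s
    cv2.imwrite('pics/ov.png',im[:600])
    from plant import get_state
    print(R.from_quat(get_state()['eef_rot']).as_matrix().round(3))
E
python3 fit.py
```

```text
a [ 0.6305  0.1464 -1.7242] -98.8
[[-0.3, -0.4], [-0.2, 0.3], [1.0, -1.0], [-0.5, 0.2]]
b [ 0.4999  0.1458 -1.7422] -99.8
[[-0.8, -0.3], [-2.6, -0.1], [0.6, -0.7], [0.5, -1.8]]
d [ 0.5694 -0.1957  1.3462] 77.1
[[-1.0, -0.1], [-0.3, 2.5], [-0.4, 0.7], [0.2, 1.4], [1.2, -1.4], [-0.5, -1.7], [1.1, -0.4], [0.1, 1.6]]
[[ 0.442 -0.001  0.897]
 [-0.897  0.001  0.442]
 [-0.002 -1.    -0.   ]]
```

View pics/ov.png

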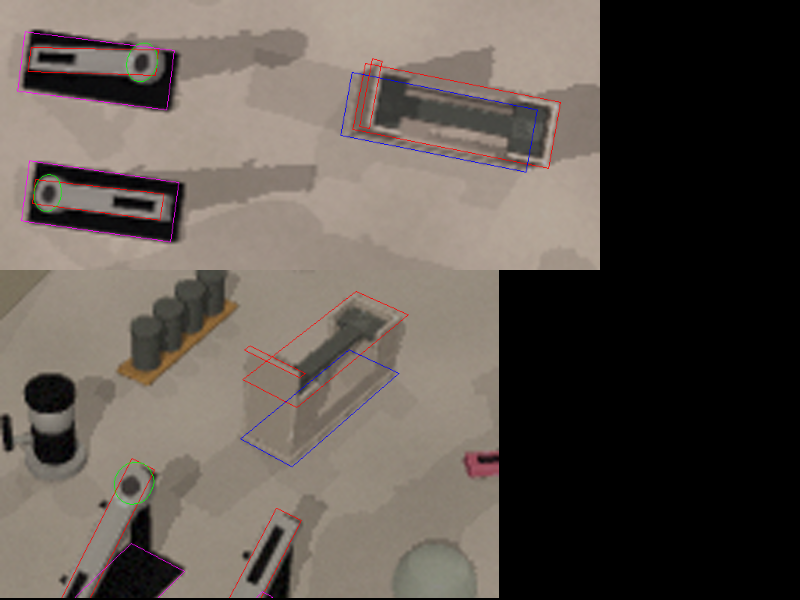

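The levers overlay well. The dispenser's walls look narrower than the 190 x 64 base, so it has a flange. I'll refit with the wall size free, and refit the rests from their base corners.

```bash
cat > fit2.py <<'E'
from fit import *
from scipy.optimize import least_squares
def dres(q):
    hx,hy=q[3:]; L=[('side',[hx,-hy,.11],S((317,103))),('side',[hx,hy,.11],S((385,128))),('side',[.095,-.032,0],S((308,213))),('side',[.095,.032,0],S((373,246))),
    ('side',[-hx,hy,.075],S((518,63))),('side',[-hx,-hy,.075],S((458,34))),('top',[-hx,-hy,.075],T((743,138))),('top',[-hx,hy,.075],T((731,218)))]
    return np.concatenate([proj(n,W(q,l))[0]-uv for n,l,uv in L])
r=least_squares(dres,[.567,-.196,1.4,.09,.029]); print('d',r.x.round(4),np.degrees(r.x[2]).round(1)); print(r.fun.reshape(-1,2).round(1).tolist())
for k,cs in(('a',((42,40),(239,68),(229,148),(32,116))),('b',((48,216),(245,244),(237,322),(38,295)))):
    P=ray('top',[T(c) for c in cs],.006); print(k,'base centre',P.mean(0).round(4),'len',np.linalg.norm(P[1]-P[0]).round(3),np.linalg.norm(P[1]-P[2]).round(3),'yaw',np.degrees(np.arctan2(*(P[1]+P[2]-P[0]-P[3])[[1,0]])).round(1))
E
python3 fit2.py|grep -v '\[\[.*-2.6'
```

```text
a [ 0.6305  0.1464 -1.7242] -98.8
[[-0.3, -0.4], [-0.2, 0.3], [1.0, -1.0], [-0.5, 0.2]]
b [ 0.4999  0.1458 -1.7422] -99.8
d [ 0.5694 -0.1957  1.3462] 77.1
[[-1.0, -0.1], [-0.3, 2.5], [-0.4, 0.7], [0.2, 1.4], [1.2, -1.4], [-0.5, -1.7], [1.1, -0.4], [0.1, 1.6]]
d [ 0.57   -0.1977  1.3374  0.0905  0.0291] 76.6
[[0.7, -1.0], [-0.4, 0.8], [-0.2, 0.1], [-0.0, 0.9], [-0.1, -1.4], [-0.3, -1.1], [0.1, 0.4], [-0.7, 0.3]]
a base centre [0.6305 0.1403 0.006 ] len 0.149 0.06 yaw -100.3
b base centre [0.4989 0.1392 0.006 ] len 0.148 0.058 yaw -99.5
```

Run:
```python
from plant import *
print([x for x in dir(r) if x[0]!='_'],[x for x in dir(job) if x[0]!='_'])
for k in dir(r):
    if k[0]!='_' and not callable(getattr(r,k)): print(k,getattr(r,k))
```

```text
['Unreachable', 'grip_point_offset'] ['finish_job']
grip_point_offset 0.0187
```

>>> {"name": "carry_out", "arguments": {"offset": [[0.02,0.06,0.0],[0.03,0.05,0.0],[0.03,0.05,0.0],[0.03,0.05,0.0],[0.03,0.05,0.0],[0.03,0.05,0.0],[0.03,0.05,0.0],[0.03,0.05,0.0]], "twist": [6,7,7,7,7,7,7,6], "grip": 0.06}}

```text
clock: 1.1
tool_pos: [0.5066, -0.1498, 0.2385]
eef_rot: [0.705, -0.059, 0.059, -0.705]
contact_force: [0.1, -1.1, -0.1]
opening: 0.683
```

>>> {"name": "carry_out", "arguments": {"offset": [[0.02,0.05,0],[0.02,0.05,0],[0.02,0.05,0],[0.02,0.05,0],[0.024,0.05,-0.02],[0.02,0.044,-0.04]], "twist": [0,0,0,0,0,0]}}

```text
clock: 1.85
tool_pos: [0.6319, 0.145, 0.1795]
eef_rot: [-0.704, 0.059, -0.061, 0.705]
contact_force: [1.2, -1.3, -1.1]
opening: 0.683
```

Run:
```python
from h import *
s=get_state(); print(s['clock'],s['tool_pos'],s['q'].round(3)); m=R.from_quat(s['eef_rot']).as_matrix(); print('yaw',np.degrees(np.arctan2(m[1,0],m[0,0])))
a=snapshot('side')[:,:,::-1]; print(proj('side',[s['tool_pos']]))
cv2.imwrite('pics/s1.png',crop(a,220,110,200,150,4))
```

```text
1.85 [0.63185084 0.14502235 0.17945093] [-0.104  0.803 -0.363  1.546  0.346  0.852 -0.764]
yaw -9.746368763560262
[[290.67207224 173.3871829 ]]
```

View pics/s1.png

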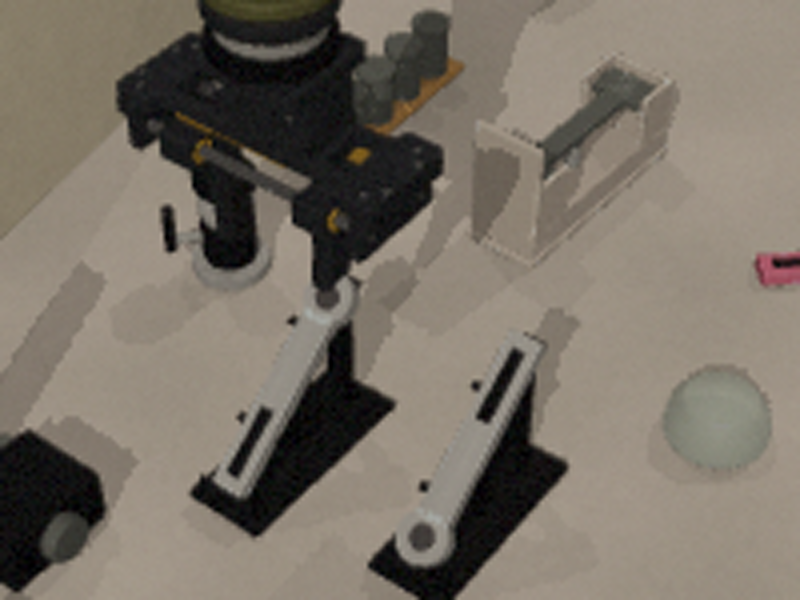

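The fingers are aligned with lever_a, and q7 leaves room for a −183° turn. Descending.

>>> {"name": "carry_out", "arguments": {"offset": [[-0.001,0,-0.03],[0,0,-0.04],[0,0,-0.03],[0,0,-0.018],[0,0,-0.005],[0,0,0]], "twist": [0,0,0,0,0,0]}}

```text
clock: 2.65
tool_pos: [0.6294, 0.1426, 0.0564]
eef_rot: [-0.704, 0.06, -0.061, 0.705]
contact_force: [-0.6, 0.1, -0.3]
opening: 0.681
```

>>> {"name": "carry_out", "arguments": {"offset": [[0,0,0],[0,0,0],[0,0,0],[0,0,0],[0,0,0],[0,0,0]], "twist": [0,0,0,0,0,0], "grip": 0.01, "newtons": 15}}

```text
clock: 3.4
tool_pos: [0.6297, 0.1423, 0.0563]
eef_rot: [-0.704, 0.06, -0.061, 0.705]
contact_force: [1.5, -0.7, 2.6]
opening: 0.265
```

>>> {"name": "carry_out", "arguments": {"offset": [[0,0,0.01],[0,0,0.03],[0,0,0.05],[0,0,0.05],[0,0,0.03],[0,0,0]], "twist": [0,0,0,0,0,0], "newtons": 25}}

```text
clock: 4.15
tool_pos: [0.6294, 0.1433, 0.2283]
eef_rot: [-0.704, 0.059, -0.061, 0.705]
contact_force: [0.1, -0.3, -2.2]
opening: 0.266
```

>>> {"name": "carry_out", "arguments": {"offset": [[0,-0.02,0],[-0.005,-0.03,0],[-0.005,-0.04,0],[-0.005,-0.04,0],[-0.005,-0.04,0],[-0.005,-0.04,0],[-0.005,-0.04,0],[-0.005,-0.03,0]], "twist": [-8,-10,-10,-10,-10,-10,-10,-10]}}

```text
clock: 5.15
tool_pos: [0.5916, -0.1393, 0.2237]
eef_rot: [0.509, -0.493, 0.491, -0.507]
contact_force: [1.7, 0.4, -2.3]
opening: 0.266
```

>>> {"name": "carry_out", "arguments": {"offset": [[-0.01,-0.02,0],[-0.01,-0.02,0],[-0.005,-0.02,0],[0,0,0],[0,0,0],[0,0,0],[0,0,0],[0,0,0]], "twist": [-10,-10,-10,-10,-10,-10,-10,-10]}}

```text
clock: 6.15
tool_pos: [0.5672, -0.1966, 0.2237]
eef_rot: [-0.075, 0.704, -0.703, 0.072]
contact_force: [-0.5, -0.2, -1.7]
opening: 0.266
```

>>> {"name": "carry_out", "arguments": {"offset": [[0,0,0],[0,0,0],[0,0,0],[0,0,0]], "twist": [-10,-10,-5,0]}}

```text
clock: 6.65
tool_pos: [0.5676, -0.1966, 0.2239]
eef_rot: [-0.077, -0.703, 0.703, 0.08]
contact_force: [1.1, 0.5, -1.3]
opening: 0.266
```

Run:
```python
from h import *
s=get_state(); print(s['clock'],s['tool_pos'],s['q'].round(3)); m=R.from_quat(s['eef_rot']).as_matrix(); print('yaw',np.degrees(np.arctan2(m[1,0],m[0,0])),s['opening'],s['contact_force'])
a=snapshot('side')[:,:,::-1];b=snapshot('top')[:,:,::-1]; print(proj('side',[s['tool_pos']]),proj('top',[s['tool_pos']]))
cv2.imwrite('pics/s2.png',np.vstack([crop(a,280,80,200,110,3),crop(b,350,130,200,85,3)]))
```

```text
6.65 [ 0.5675585  -0.19658809  0.2238566 ] [-0.056  0.744  0.576  1.677 -0.499  0.877 -2.637]
yaw 167.27264676048281 0.26551602947449643 [ 1.07986626  0.45893032 -1.29368095]
[[369.84945557  96.48906871]] [[441.32529173 179.00019094]]
```

View pics/s2.png

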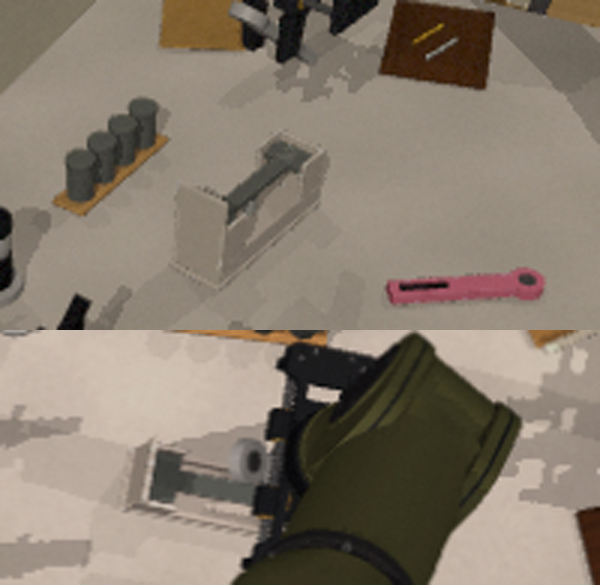

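Run:
```python
from h import *
from scipy.optimize import least_squares
s=get_state();t=s['tool_pos']
uvt=np.array([350+(252+.5)/3-.5,130+(130.5)/3-.5]); uvs=np.array([280+250.5/3-.5,80+14/3-.5])
f=lambda P:np.r_[proj('top',P)[0]-uvt,.5*(proj('side',P)[0]-uvs)]
r_=least_squares(f,[.58,-.15,.28]); print('tri',r_.x,r_.fun)
ax=np.array([np.cos(np.radians(77)),np.sin(np.radians(77))]); n=np.array([-ax[1],ax[0]])
for P in(ray('top',[uvt],.284)[0],r_.x): d=P[:2]-t[:2]; print('along',d@ax,'across',d@n)
```

```text
tri [ 0.57843065 -0.16400622  0.2761421 ] [-0.02947295 -0.07499816  0.1765535   0.01724647]
along 0.03612351292798714 across -0.0013083851359924521
along 0.03441573054914906 across -0.002686060830503134
```

>>> {"name": "carry_out", "arguments": {"offset": [[0.002,0.003,-0.02],[0.002,0.0035,-0.03],[0,0,-0.03],[0,0,-0.02],[0,0,-0.007],[0,0,0]], "twist": [0,0,0,0,0,0]}}

```text
clock: 7.5
tool_pos: [0.5728, -0.1911, 0.1188]
eef_rot: [0.078, 0.703, -0.703, -0.079]
contact_force: [0.5, 0.5, -0.9]
opening: 0.268
```

Run:
```python
from h import *
s=get_state(); print(s['clock'],s['tool_pos'],s['q'].round(3)); m=R.from_quat(s['eef_rot']).as_matrix(); print('yaw',np.degrees(np.arctan2(m[1,0],m[0,0])),s['opening'],s['contact_force'])
a=snapshot('side')[:,:,::-1];b=snapshot('top')[:,:,::-1]
cv2.imwrite('pics/s3.png',np.vstack([crop(a,310,70,140,100,4),crop(b,380,150,140,50,4)]))
```

```text
7.5 [ 0.57279219 -0.19113726  0.11883098] [-0.009  0.876  0.469  1.75  -0.6    0.663 -2.565]
yaw 167.23761584289068 0.2678691045516086 [ 0.45785241  0.54995183 -0.86014827]
```

View pics/s3.png

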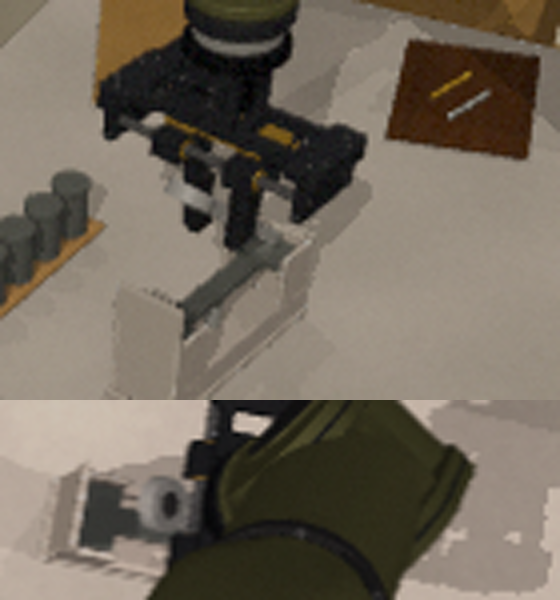

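Run:
```python
from h import *
t=get_state()['tool_pos']
for yaw in(76.6,77.1):
    ax=np.array([np.cos(np.radians(yaw)),np.sin(np.radians(yaw))]); n=np.array([-ax[1],ax[0]])
    d0=np.array([.5697,-.197])
    for nm,P in(('eye',ray('top',[[380+168.5/4-.5,150+104.5/4-.5]],.179)[0]),('tcp',t)): print(nm,P.round(4),'along',(P[:2]-d0)@ax,'across',(P[:2]-d0)@n)
# platform left block centre in the latest top picture: crop corners approx
P=ray('top',[[380+c[0]/4-.5,150+(c[1]-400)/4-.5] for c in((88,482),(80,548))],.068); print(P,P.mean(0))
```

```text
eye [ 0.5817 -0.157   0.179 ] along 0.041652022300203616 across -0.00243294222146463
tcp [ 0.5734 -0.1914  0.1197] along 0.006279979165480864 across -0.0023295981764280193
eye [ 0.5817 -0.157   0.179 ] along 0.04162920516216226 across -0.0027963274336615836
tcp [ 0.5734 -0.1914  0.1197] along 0.006259410721933628 across -0.002384311933584367
[[ 0.60983554 -0.12574372  0.068     ]
 [ 0.5626474  -0.11816581  0.068     ]] [ 0.58624147 -0.12195476  0.068     ]
```

>>> {"name": "carry_out", "arguments": {"offset": [[-0.002,0.002,-0.004],[0,0,-0.006],[0,0,-0.006],[0,0,-0.006],[0,0,-0.006],[0,0,0]], "twist": [0,0,0,0,0,0], "newtons": 8}}

```text
clock: 8.35
tool_pos: [0.5708, -0.1892, 0.0903]
eef_rot: [-0.078, -0.703, 0.703, 0.079]
contact_force: [0.8, -0.3, -1.3]
opening: 0.27
```

>>> {"name": "carry_out", "arguments": {"offset": [[0,0,-0.005],[0,0,-0.005],[0,0,-0.005],[0,0,-0.004],[0,0,0]], "twist": [0,0,0,0,0]}}

```text
clock: 8.98
tool_pos: [0.5708, -0.1891, 0.0715]
eef_rot: [-0.078, -0.703, 0.703, 0.079]
contact_force: [0.1, 0.5, 0.1]
opening: 0.27
```

Run:
```python
from h import *
s=get_state(); print(s['clock'],s['tool_pos'],s['contact_force'],s['opening'])
a=snapshot('side')[:,:,::-1];b=snapshot('top')[:,:,::-1]
cv2.imwrite('pics/s4.png',np.vstack([crop(a,310,70,140,100,4),crop(b,380,150,140,50,4)]))
```

```text
8.975 [ 0.57081817 -0.18910269  0.07151278] [0.1396334  0.51494713 0.12275599] 0.27037249521571177
```

View pics/s4.png

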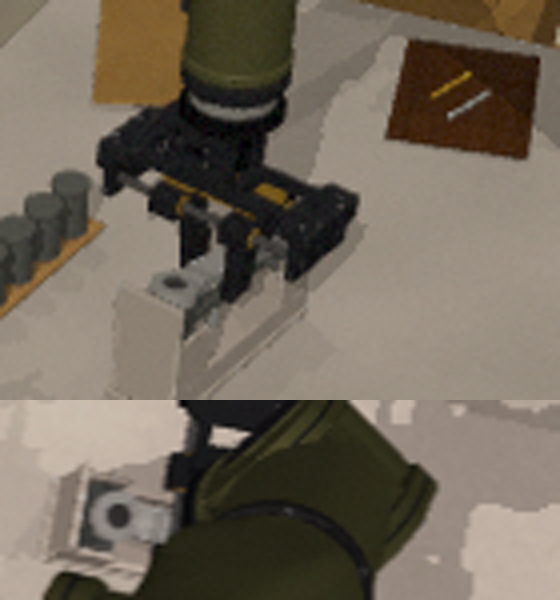

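The lever is pivoting flat, with the eye beside the tall plate and centred. I'll keep lowering until it makes contact.

>>> {"name": "carry_out", "arguments": {"offset": [[0,0,-0.004],[0,0,-0.003],[0,0,-0.002],[0,0,0]], "twist": [0,0,0,0]}}

```text
clock: 9.57
tool_pos: [0.5711, -0.189, 0.0627]
eef_rot: [-0.079, -0.703, 0.703, 0.079]
contact_force: [0.8, 1.2, -0.9]
opening: 0.269
```

>>> {"name": "carry_out", "arguments": {"offset": [[0,0,-0.002],[0,0,-0.0015],[0,0,0]], "twist": [0,0,0]}}

```text
clock: 9.95
tool_pos: [0.571, -0.1891, 0.0593]
eef_rot: [-0.079, -0.703, 0.703, 0.079]
contact_force: [0.4, 0.4, -2.1]
opening: 0.271
```

>>> {"name": "carry_out", "arguments": {"offset": [[0,0,-0.0015],[0,0,-0.0015],[0,0,0]], "twist": [0,0,0]}}

```text
clock: 10.32
tool_pos: [0.571, -0.1891, 0.0562]
eef_rot: [-0.079, -0.703, 0.703, 0.079]
contact_force: [1.7, -0.5, -1.5]
opening: 0.27
```

>>> {"name": "carry_out", "arguments": {"offset": [[0,0,-0.0015],[0,0,-0.0015],[0,0,0]], "twist": [0,0,0]}}

```text
clock: 10.7
tool_pos: [0.571, -0.1891, 0.0539]
eef_rot: [0.079, 0.703, -0.703, -0.079]
contact_force: [-0.1, 1.0, 4.1]
opening: 0.27
```

>>> {"name": "carry_out", "arguments": {"offset": [[0,0,0],[0,0,0],[0,0,0.01],[0,0,0.03],[0,0,0.03],[0,0,0.02],[0,0,0]], "twist": [0,0,0,0,0,0,0], "grip": 0.05}}

```text
clock: 11.58
tool_pos: [0.5719, -0.1896, 0.1452]
eef_rot: [-0.08, -0.702, 0.703, 0.077]
contact_force: [-0.2, -0.0, -1.0]
opening: 0.568
```

>>> {"name": "carry_out", "arguments": {"offset": [[0,-0.008,0],[0,0,0],[0,0,0],[0,0,0],[0,0,-0.02],[0,0,-0.02],[0,0,-0.01],[0,0,0]], "twist": [0,0,0,0,0,0,0,0], "grip": 0, "newtons": 30}}

```text
clock: 12.58
tool_pos: [0.5706, -0.1968, 0.0928]
eef_rot: [0.078, 0.703, -0.703, -0.079]
contact_force: [0.5, 0.8, -0.0]
opening: 0.006
```

Run:
```python
from h import *
s=get_state(); print(s['clock'],s['tool_pos'],s['contact_force'],s['opening'])
a=snapshot('side')[:,:,::-1];b=snapshot('top')[:,:,::-1]
cv2.imwrite('pics/s5.png',np.vstack([crop(a,310,90,140,90,4),crop(b,380,150,140,50,4)]))
```

```text
12.575 [ 0.57058842 -0.19679778  0.09284262] [ 4.86395691e-01  7.69299585e-01 -1.76608856e-04] 0.005727116557796252
```

View pics/s5.png

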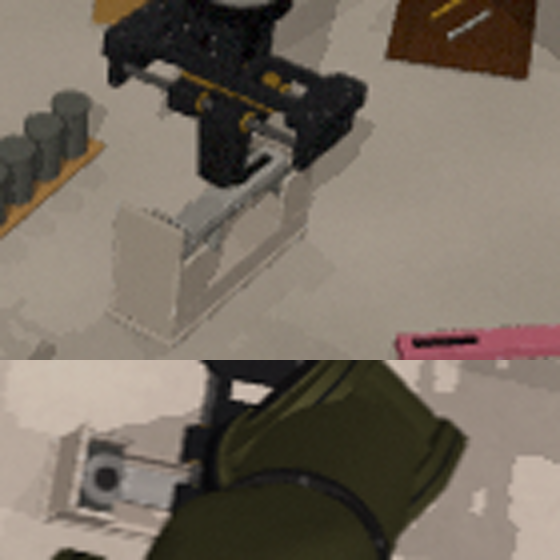

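>>> {"name": "carry_out", "arguments": {"offset": [[0,0,-0.006],[0,0,-0.005],[0,0,-0.003],[0,0,0]], "twist": [0,0,0,0]}}

```text
clock: 13.18
tool_pos: [0.5708, -0.1969, 0.0791]
eef_rot: [0.078, 0.703, -0.703, -0.079]
contact_force: [0.4, 0.4, -0.4]
opening: 0.007
```

>>> {"name": "carry_out", "arguments": {"offset": [[0,0,-0.0015],[0,0,-0.0015],[0,0,-0.001],[0,0,0]], "twist": [0,0,0,0]}}

```text
clock: 13.68
tool_pos: [0.5711, -0.1971, 0.076]
eef_rot: [0.079, 0.703, -0.703, -0.078]
contact_force: [-1.5, 0.8, 5.8]
opening: 0.002
```

>>> {"name": "carry_out", "arguments": {"offset": [[0,0,-0.0007],[0,0,0],[0,0,0]], "twist": [0,0,0]}}

```text
clock: 14.05
tool_pos: [0.5711, -0.1971, 0.0753]
eef_rot: [0.079, 0.703, -0.703, -0.078]
contact_force: [-1.7, 1.3, 6.8]
opening: 0.007
```

Run:
```python
from h import *
s=get_state(); print(s['clock'],s['tool_pos'],s['contact_force'],s['opening'])
```

```text
14.05 [ 0.57106024 -0.19714735  0.07533456] [-1.66058922  1.3179746   6.81792982] 0.006831940180940911
```

>>> {"name": "carry_out", "arguments": {"offset": [[0,0,-0.0005],[0,0,0],[0,0,0]], "twist": [0,0,0]}}

```text
clock: 14.42
tool_pos: [0.5711, -0.1971, 0.0749]
eef_rot: [0.079, 0.703, -0.703, -0.079]
contact_force: [-1.4, 1.5, 5.3]
opening: 0.004
```

>>> {"name": "carry_out", "arguments": {"offset": [[0,0,0.01],[0,0,0.04],[0,0,0.06],[0,0,0.05],[0,0.03,0],[-0.005,0.045,0],[-0.005,0.05,0],[-0.01,0.05,0]], "twist": [0,0,0,0,10,10,10,10]}}

```text
clock: 15.42
tool_pos: [0.5511, -0.0206, 0.2347]
eef_rot: [0.168, -0.687, 0.687, -0.169]
contact_force: [0.4, 0.8, -0.1]
opening: 0.005
```

>>> {"name": "carry_out", "arguments": {"offset": [[-0.006,0.03,0],[-0.01,0.04,0],[-0.01,0.04,0],[-0.01,0.03,0],[-0.01,0.02,0],[-0.0055,0.0066,0],[0,0,0],[0,0,0]], "twist": [10,10,10,10,10,10,10,10], "grip": 0.055}}

```text
clock: 16.42
tool_pos: [0.4995, 0.1445, 0.2346]
eef_rot: [-0.57, 0.418, -0.418, 0.57]
contact_force: [-0.6, -0.7, 0.6]
opening: 0.621
```

>>> {"name": "carry_out", "arguments": {"offset": [[0,0,0],[0,0,0],[0,0,0],[0,0,0],[0,0,-0.02],[0,0,-0.02],[0,0,0],[0,0,0]], "twist": [10,10,10,10,10,10,3,0]}}

```text
clock: 17.42
tool_pos: [0.4999, 0.1445, 0.1949]
eef_rot: [-0.704, 0.061, -0.061, 0.705]
contact_force: [-0.1, 0.1, -0.2]
opening: 0.621
```

Run:
```python
from h import *
s=get_state(); print(s['clock'],s['tool_pos'],s['q'].round(3)); m=R.from_quat(s['eef_rot']).as_matrix(); print('yaw',np.degrees(np.arctan2(m[1,0],m[0,0])),s['opening'])
```

```text
17.425 [0.49993469 0.14450023 0.1948979 ] [-0.22   0.622 -0.241  1.925  0.242  0.621 -0.788]
yaw -9.907421894301628 0.6213101928177609
```

>>> {"name": "carry_out", "arguments": {"offset": [[0,0.002,-0.04],[0,0,-0.04],[0,0,-0.03],[0,0,-0.02],[0,0,-0.009],[0,0,0]], "twist": [0,0,0,0,0,0]}}

```text
clock: 18.18
tool_pos: [0.4999, 0.1467, 0.0555]
eef_rot: [0.705, -0.06, 0.061, -0.704]
contact_force: [-0.2, -0.5, 0.2]
opening: 0.626
```

>>> {"name": "carry_out", "arguments": {"offset": [[0,0,0],[0,0,0],[0,0,0],[0,0,0],[0,0,0],[0,0,0]], "twist": [0,0,0,0,0,0], "grip": 0.01, "newtons": 15}}

```text
clock: 18.92
tool_pos: [0.4998, 0.1466, 0.0556]
eef_rot: [-0.704, 0.06, -0.061, 0.705]
contact_force: [0.3, -0.7, 5.5]
opening: 0.269
```

>>> {"name": "carry_out", "arguments": {"offset": [[0,0,0.01],[0,0,0.03],[0,0,0.05],[0,0,0.05],[0,0,0.03],[0,0,0]], "twist": [0,0,0,0,0,0], "newtons": 25}}

```text
clock: 19.68
tool_pos: [0.5005, 0.147, 0.2275]
eef_rot: [-0.704, 0.059, -0.062, 0.705]
contact_force: [0.1, 1.2, -1.4]
opening: 0.266
```

>>> {"name": "carry_out", "arguments": {"offset": [[0.005,-0.02,0],[0.01,-0.05,0],[0.01,-0.05,0],[0.01,-0.05,0],[0.01,-0.05,0],[0.01,-0.05,0],[0.01,-0.05,0],[0.0047,-0.024,0]], "twist": [0,0,0,-1,-1,-1,0,0]}}

```text
clock: 20.68
tool_pos: [0.5677, -0.2014, 0.2231]
eef_rot: [0.703, -0.081, 0.079, -0.702]
contact_force: [-0.1, 0.4, -1.0]
opening: 0.272
```

>>> {"name": "carry_out", "arguments": {"offset": [[0,0,-0.03],[0,0,-0.03],[0,0,-0.025],[0,0,-0.015],[0,0,0],[0,0,0]], "twist": [0,0,0,0,0,0]}}

```text
clock: 21.42
tool_pos: [0.5696, -0.1974, 0.1257]
eef_rot: [0.703, -0.078, 0.079, -0.703]
contact_force: [0.7, -1.2, -1.3]
opening: 0.266
```

Run:
```python
from h import *
s=get_state(); print(s['clock'],s['tool_pos'],s['q'].round(3)); m=R.from_quat(s['eef_rot']).as_matrix(); print('yaw',np.degrees(np.arctan2(m[1,0],m[0,0])),s['opening'],s['contact_force'])
a=snapshot('side')[:,:,::-1];b=snapshot('top')[:,:,::-1]
cv2.imwrite('pics/s6.png',np.vstack([crop(a,320,90,120,75,5),crop(b,380,150,120,45,5)]))
```

```text
21.425 [ 0.56963407 -0.1974444   0.12574779] [ 0.399  0.814 -0.251  1.729  0.309  0.636 -0.249]
yaw -12.763101125824077 0.26577925351311893 [ 0.7034208  -1.23953973 -1.26695063]
```

View pics/s6.png

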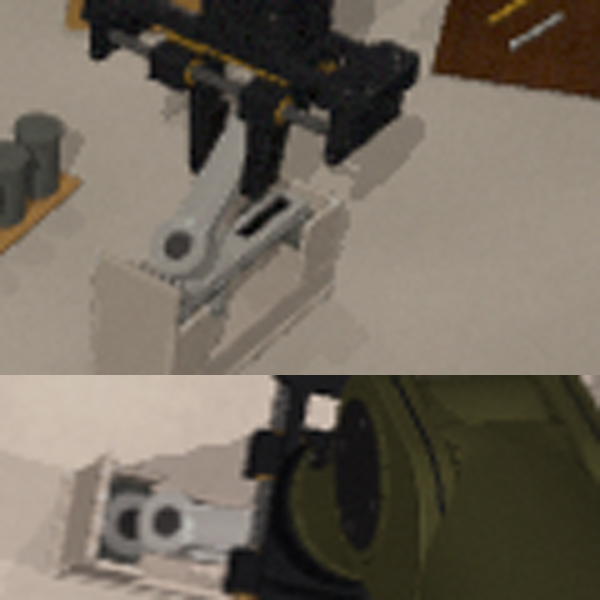

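Run:
```python
from h import *
t=get_state()['tool_pos']; d0=np.array([.5697,-.197])
ax=np.array([np.cos(np.radians(77)),np.sin(np.radians(77))]); n=np.array([-ax[1],ax[0]])
g=lambda u,v:[380+(u+.5)/5-.5,150+(v-375+.5)/5-.5]
for nm,P in(('eyeb',ray('top',[g(166,522)],.107)[0]),('eyea',ray('top',[g(129,521)],.075)[0]),('tcp',t)): print(nm,P.round(4),'along',(P[:2]-d0)@ax,'across',(P[:2]-d0)@n)
print(ray('top',[g(100,472),g(83,572)],.11)) # tall plate top
```

```text
eyeb [ 0.5797 -0.1488  0.107 ] along 0.049196430327307035 across 0.0010880540778508418
eyea [ 0.5836 -0.1346  0.075 ] along 0.06397257026531276 across 0.0004630756556755593
tcp [ 0.5698 -0.1976  0.1262] along -0.0005268776826983947 across -0.0002575003024729929
[[ 0.60829419 -0.11248158  0.11      ]
 [ 0.55293348 -0.10088314  0.11      ]]
```

>>> {"name": "carry_out", "arguments": {"offset": [[0.0005,0.002,-0.005],[0,0,-0.006],[0,0,-0.006],[0,0,-0.006],[0,0,-0.006],[0,0,-0.005],[0,0,-0.004],[0,0,0]], "twist": [0,0,0,0,0,0,0,0], "newtons": 8}}

```text
clock: 22.52
tool_pos: [0.5696, -0.1951, 0.0868]
eef_rot: [-0.703, 0.079, -0.078, 0.703]
contact_force: [0.5, -0.2, -0.5]
opening: 0.272
```

>>> {"name": "carry_out", "arguments": {"offset": [[0,0,-0.005],[0,0,-0.005],[0,0,-0.004],[0,0,-0.003],[0,0,0]], "twist": [0,0,0,0,0]}}

```text
clock: 23.15
tool_pos: [0.5696, -0.1954, 0.0699]
eef_rot: [-0.703, 0.079, -0.079, 0.703]
contact_force: [0.7, -1.4, -2.2]
opening: 0.271
```

>>> {"name": "carry_out", "arguments": {"offset": [[0,0,-0.002],[0,0,-0.0015],[0,0,0]], "twist": [0,0,0]}}

```text
clock: 23.52
tool_pos: [0.5696, -0.1954, 0.0668]
eef_rot: [0.703, -0.079, 0.079, -0.703]
contact_force: [-1.1, 0.1, 4.1]
opening: 0.274
```

>>> {"name": "carry_out", "arguments": {"offset": [[0,0,-0.001],[0,0,0]], "twist": [0,0]}}

```text
clock: 23.78
tool_pos: [0.5696, -0.1954, 0.0658]
eef_rot: [-0.703, 0.079, -0.079, 0.703]
contact_force: [-1.6, -0.0, 4.8]
opening: 0.272
```

>>> {"name": "carry_out", "arguments": {"offset": [[0,0,0],[0,0,0],[0,0,0.01],[0,0,0.02],[0,0,0.02],[0,0,0.02],[0,0,0]], "twist": [0,0,0,0,0,0,0], "grip": 0.05}}

```text
clock: 24.65
tool_pos: [0.5709, -0.1957, 0.1375]
eef_rot: [0.703, -0.077, 0.08, -0.703]
contact_force: [-0.0, 0.4, 0.1]
opening: 0.567
```

>>> {"name": "carry_out", "arguments": {"offset": [[0,-0.0015,0],[0,0,0],[0,0,0],[0,0,0],[0,0,-0.02],[0,0,-0.01],[0,0,-0.007],[0,0,0]], "twist": [0,0,0,0,0,0,0,0], "grip": 0, "newtons": 30}}

```text
clock: 25.65
tool_pos: [0.5694, -0.1968, 0.0983]
eef_rot: [-0.703, 0.079, -0.078, 0.703]
contact_force: [-0.3, 0.4, 0.2]
opening: 0.004
```

>>> {"name": "carry_out", "arguments": {"offset": [[0,0,-0.005],[0,0,-0.004],[0,0,0]], "twist": [0,0,0]}}

```text
clock: 26.02
tool_pos: [0.5694, -0.1969, 0.0895]
eef_rot: [-0.703, 0.079, -0.078, 0.703]
contact_force: [0.5, 1.1, 0.5]
opening: 0.004
```

>>> {"name": "carry_out", "arguments": {"offset": [[0,0,-0.002],[0,0,0]], "twist": [0,0]}}

```text
clock: 26.28
tool_pos: [0.5696, -0.1969, 0.0876]
eef_rot: [-0.703, 0.079, -0.079, 0.703]
contact_force: [-0.6, -0.3, -0.4]
opening: 0.005
```

>>> {"name": "carry_out", "arguments": {"offset": [[0,0,-0.0015],[0,0,0]], "twist": [0,0]}}

```text
clock: 26.52
tool_pos: [0.5696, -0.1969, 0.0861]
eef_rot: [0.703, -0.079, 0.079, -0.703]
contact_force: [1.0, 0.6, 0.4]
opening: 0.002
```

>>> {"name": "carry_out", "arguments": {"offset": [[0,0,-0.0015],[0,0,-0.0015],[0,0,0]], "twist": [0,0,0]}}

```text
clock: 26.9
tool_pos: [0.5698, -0.1969, 0.0835]
eef_rot: [0.703, -0.078, 0.079, -0.703]
contact_force: [-0.3, -1.1, 4.0]
opening: 0.004
```

>>> {"name": "carry_out", "arguments": {"offset": [[0,0,-0.002],[0,0,-0.002],[0,0,-0.002],[0,0,0]], "twist": [0,0,0,0]}}

```text
clock: 27.4
tool_pos: [0.5698, -0.197, 0.0774]
eef_rot: [0.703, -0.079, 0.079, -0.703]
contact_force: [-0.8, 0.7, 3.6]
opening: 0.004
```

>>> {"name": "carry_out", "arguments": {"offset": [[0,0,-0.0015],[0,0,-0.0008],[0,0,0],[0,0,0]], "twist": [0,0,0,0]}}

```text
clock: 27.9
tool_pos: [0.5698, -0.197, 0.0752]
eef_rot: [0.703, -0.078, 0.079, -0.703]
contact_force: [-1.5, -0.1, 5.7]
opening: 0.006
```

Run:
```python
from h import *
s=get_state(); print(s['clock'],s['tool_pos'],s['contact_force'])
```

```text
27.9 [ 0.56980466 -0.19696164  0.07515878] [-1.53581117 -0.06408315  5.65798407]
```

Level to within the reading. I'll retreat and take the last look.

>>> {"name": "carry_out", "arguments": {"offset": [[0,0,0.01],[0,0,0.04],[0,0,0.05],[-0.02,0,0.05],[-0.04,-0.04,0.02],[-0.04,-0.04,0],[-0.04,-0.04,0],[-0.04,-0.04,0]], "twist": [0,0,0,0,0,0,0,0]}}

```text
clock: 28.9
tool_pos: [0.3883, -0.3581, 0.2454]
eef_rot: [0.703, -0.078, 0.079, -0.703]
contact_force: [0.8, 0.2, -0.7]
opening: 0.003
```

>>> {"name": "carry_out", "arguments": {"offset": [[0,-0.04,0],[0,-0.04,0],[0,-0.02,0],[0,0,0]], "twist": [0,0,0,0]}}

```text
clock: 29.4
tool_pos: [0.3888, -0.4583, 0.2447]
eef_rot: [0.703, -0.08, 0.08, -0.702]
contact_force: [-0.5, -0.2, -0.2]
opening: 0.004
```

Run:
```python
from h import *
s=get_state(); print(s['clock'],s['tool_pos'],s['contact_force'])
a=snapshot('side')[:,:,::-1];b=snapshot('top')[:,:,::-1]
c=cv2.resize(b[90:260,160:480],(320,170)); 
z=np.vstack([crop(a,325,115,75,70,6),crop(b,390,160,75,45,6)])[:600]
z=np.hstack([z,np.zeros((z.shape[0],800-z.shape[1],3),np.uint8)]); z[:170,480:800]=c; z[200:400,480:800]=cv2.resize(a,(320,200)); cv2.imwrite('pics/s7.png',z[:600])
for n,f,im in(('top','top0',b),('side','side0',a)):
    print(n,[ (cv2.absdiff(cv2.imread(f'pics/{f}.png'),np.ascontiguousarray(im)).max(2)[y:y+30,x:x+40]>60).sum() for x,y in (((240,110),(340,100),(412,112),(345,237)) if n=='top' else ((205,217),(262,148),(298,113),(380,200)))])
```

```text
29.4 [ 0.38884257 -0.45832639  0.24472974] [-0.54505775 -0.17077737 -0.20994641]
top [np.int64(0), np.int64(0), np.int64(0), np.int64(0)]
side [np.int64(0), np.int64(0), np.int64(0), np.int64(0)]
```

View pics/s7.png

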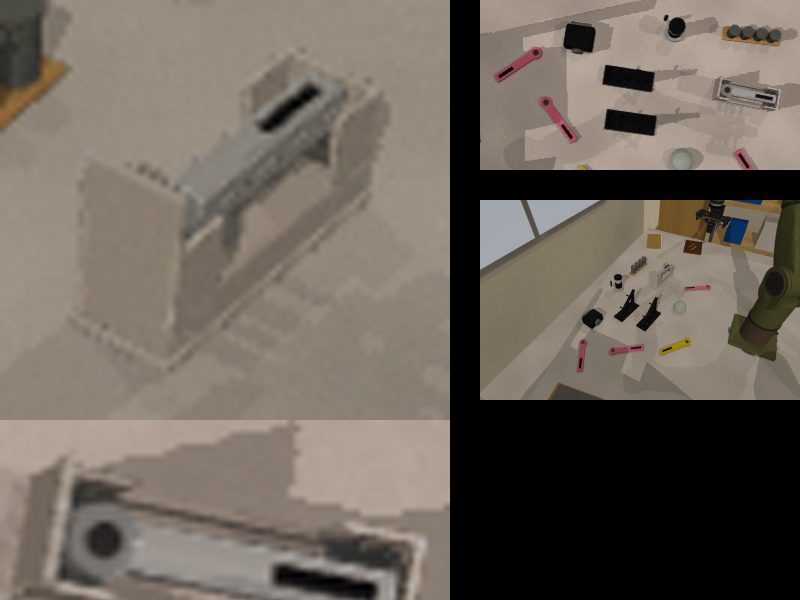

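Run:
```python
from h import *
from scipy.optimize import least_squares
S=lambda u,v:np.array([325+(u+.5)/6-.5,115+(v+.5)/6-.5]);T=lambda u,v:np.array([390+(u+.5)/6-.5,160+(v-420+.5)/6-.5])
for nm,a,b in(('inlay in',S(265,126),T(275,576)),('inlay out',S(316,90),T(377,591)),('rim corner far',S(290,53),T(422,540)),('plate top corner',S(183,205),T(57,586))):
    q=least_squares(lambda P:np.r_[proj('side',P)[0]-a,proj('top',P)[0]-b],[.57,-.2,.075]); print(nm,q.x.round(4),q.fun.round(1))
```

```text
inlay in [ 0.5634 -0.2195  0.074 ] [ 0.6  0.1 -0.2 -0.5]
inlay out [ 0.5549 -0.2704  0.0668] [ 0.4  0.  -0.1 -0.3]
rim corner far [ 0.5786 -0.2925  0.069 ] [ 0.4  0.  -0.1 -0.3]
plate top corner [ 0.5617 -0.1097  0.1002] [ 1.4  0.1 -0.5 -1.2]
```

```bash
python3 -c "
from plant import *
print(job.finish_job())"
```

```text
the job is handed in; nothing more can be done
None
```

Both levers lie flat in the dispenser, one on top of the other, with the round eyes at the tall end plate, and the job is handed in at about 29 s. I laid lever_a first and pressed it until the fingertips read 0.0749 m. I then laid lever_b on top and pressed it to 0.0752 m. The rim is at 0.075 m.

**Last checks:**
- The final picture shows lever_b flat in the mouth with its eye at the tall plate.
- The ball head, dome, viewer and canisters are unchanged from the first pictures, and the gripper is clear of everything.

**Disagreements:**
- **Second press:** contact came about 2 to 3 mm lower than I expected. The platform may have sunk slightly while lever_b was being laid, so lever_a may have been a little below the rim by then.
- **Final height check:** the camera put the outer end of lever_b's inlay at 67 mm and the inner end at 74 mm. It also read the 75 mm rim corner as 69 mm and the 110 mm plate as 100 mm. So the camera is only good to several millimetres, and the level result rests on the fingertip reading.

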